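# Meter three nuts out of the slide-gate hopper

### The arm

A 6-joint arm with a two-finger parallel gripper is mounted at the origin on a cart in front of the work surface, level with it; the furniture and walls round the work are solid. World frame = base frame: x ahead of the robot, y to its left, z up, the work surface at z = 0. Lengths are in m, angles in rad, forces in N, time in s.
With the tool pointing down it reaches from about 0.325 to 0.775 m from the base axis. Payload 5.5 kg.
Tool frame: the origin (TCP) lies midway between the tips of the shut fingers; the grasp point (between the pads) lies 19 mm behind it; z points along the fingers, y is the direction in which the jaws open and shut (so a half turn about z gives the same grasp; the last joint's range is limited). The gripper opens to 88 mm and grips with 3 to 60 N. Pads are 20 mm wide; open, the fingers measure 115 mm over their backs; the gripper's body (75 mm by 178 mm) begins 61 mm behind the grasp point.
Start: joints at [1.261, 0.091, 1.231, -0, 1.82, -0.057], TCP at [0.15, 0.581, 0.223] pointing down, gripper open.
Joint ranges: [-2.87, 2.87], [-0.86, 2.18], [0.17, 2.46], [-1.51, 4.65], [0.06, 2.69], [-2.65, 2.65]. Speed limits (rad/s): [2.57, 2.57, 3.01, 3.14, 3.14, 3.14].

### API

Orientations are given as a 3x3 rotation matrix whose columns are the frame's x, y, z axes.
In Python, from station import * gives the robot as it stands.
- The arm moves only by the tool carry_out, never from a script. Its argument "plan" is one flat list of numbers, 5 for each row, row after row: the finger opening in mm, from 0 to 87.8, then the shift along the tool's x, y, z in mm, then the turn about the tool's z in rad. In form: [grip, dx, dy, dz, spin, grip, dx, dy, dz, spin, ...]. A call has exactly 5 rows; each row shifts and turns the commanded pose from where the row before left it, along the tool's axes as they then stand; what a row does not reach is not made up. A row lasts 1/12 s, in which the tool goes at most 41.7 mm and 7.16 degrees, less where a joint would pass 70% of its speed; a pose out of reach is approached as far as the arm can. A call is refused whole if a number of a shift passes 41.7 or a number of a turn 0.125, either way. A call with a gripper value outside its range is refused whole. The fingers move at their own pace and stop on an object; "grip_force" is the grip in N (left out, the last holds). Time passes only in rows, so rows that do not move let the fingers close, or fill a call up. It gives the time, the measured TCP pose, the force and the opening at its end, in the units of the state.
- observe(): the state, without advancing time (a new reading comes with each control period).
- capture(name): name is "side" or "top" or "wrist"; returns a dict with "pixels" (480x640x3 uint8, red, green, blue), "vertical_fov" (degrees; the focal length in pixels is half the picture's height over the tangent of half this angle, whatever the lens; pixels are square), "cx", "cy" (the principal point, pixels), "k1" (the pictures are not rectified: a ray, as slopes to the right and down, at radius r is drawn at 1 + k1 r^2 times it, then the intrinsics apply), "position" and "attitude" of the camera in the world; the wrist camera has in their place "mount" (4x4, takes a point from camera to tool coordinates, whose origin is the TCP and whose axes are the flange's). Camera axes: x right, y down, z forward; pixel columns grow to the right and rows downward; lengths in m; the calibration is good to about 2 mm. A picture is of the moment at which its call begins: read the wrist's pose just before it. There is no depth.
- sign_off(): hands the job in, once; it reports no verdict.
Trained networks look in the newest picture that a camera, given by its name, has taken for a name from the list of things; names that differ only in an ending like _2 or _b are one class to them, and where a whole thing is asked for, a point or a joint stands for the part that bears it (a point fixed in the world has none). Each returns a list of dicts, best first, with "score" (0 to 1); they miss things now and then, are a little off and sometimes report something else, mostly with a low value. They report only what shows in the picture. A call takes as long as a camera call.
- find_in(camera, name): "pixel" ([column, row] in pixels, amid what is visible of it).
The state is a dict: "time_s": time; "joint_positions": joint angles; "joint_velocities": joint speeds; "effort": joint torques, N m; "position": TCP position; "ee_rot": TCP orientation; "wrist_force": force on the tool from outside, world axes, zero at the start; "moment": the same for the moment, N m; "finger_gap": opening from 0.0 (shut) to 1.0 (fully open).
Only numpy, scipy, OpenCV 4.12 (cv2) and the standard library are available. Lean on these libraries where they do the work, as an engineer would, in place of code of your own. Each camera call takes 0.05 s, during which the arm holds its last target. There are 200 camera calls.

### The job

Measure out three nuts: stand the measuring cup under the spout of the nut dispenser, draw the slide gate back just far enough that exactly three of the six nuts drop into the cup, then push the gate fully shut again so that the other three stay in the hopper. Leave the cup standing upright under the spout and do not disturb the other things on the worktop.

Things in the scene. Friction and masses are not known exactly. Their poses are not given: they have to be found in the camera images.
- dispenser: fixed wood and clear-plastic nut dispenser, 225 mm high; origin on the worktop under the middle of its row of six nuts, which lie single file along its y axis on a slide gate (top at z 150). Dropped nuts roll down an inner chute to the spout at +y. Base board x +-48, y -105 to +31; hopper x +-45, y -91 to +91, z up to 225; spout overhangs free worktop to y +123
- spout (a point): centre of the spout's opening, 73 mm above the worktop, 30 mm (dispenser x) by 40 mm (dispenser y) inside; nuts drop straight down here. Axes as the dispenser's
- gate (a joint): gate travel in m: 0 shut, growing to 0.150 as the knob is pulled along the dispenser's -y. It uncovers the 158 mm long row from the spout end, 26.3 mm of travel a nut; a nut drops once the gate's edge has passed its centre (after a fast pull nuts may roll on a few mm). Stays where left; moves at about 2 N. Cross lines on the gate, 26.3 mm apart, come out of the end panel one for each nut
- gate_knob (a point): middle of the gate's upright round wooden knob, 24 mm in diameter, 36 mm high, point 24 mm above the gate, 174 mm above the worktop; 62 mm outside the hopper's tall -y end panel when shut; moves with the gate. Axes as the dispenser's
- cup_centre (a point): centre of the loose steel measuring cup, half-way up (24 mm above its underside); 86 mm across the rim, 79 mm inside, 48 mm high, 0.12 kg. Its handle points along the cup's -x axis
- cup_grip (a point): a good place to hold the cup: on its flat level handle, 112 mm from the cup's axis and 42 mm above its underside; the handle is 14 mm wide, 8 mm thick and reaches from the rim to 153 mm from the axis. Axes as the cup's (handle along x)
- nut_1: round brown nut, 26 mm in diameter, origin at its centre; first in the row, nearest the spout
- nut_2: the same, second in the row
- nut_3: the same, third in the row
- nut_4: the same, fourth in the row; to stay in the hopper
- nut_5: the same, fifth in the row; to stay in the hopper
- nut_6: the same, sixth in the row, farthest from the spout; to stay in the hopper
- honey_jar_mid (a point): middle of a glass jar with a red lid, 61 mm across, 86 mm high, behind the dispenser: leave alone
- tumbler_mid (a point): middle of an empty glass, 81 mm across, 93 mm high, at the back left: leave alone
- timer_mid (a point): middle of a round white kitchen timer, 64 mm across, 54 mm high, behind the dispenser: leave alone
- tin_1_mid (a point): middle of a flat tin, 86 mm across, 40 mm high, behind the dispenser: leave alone
- wooden_spoon_mid (a point): middle of a wooden spoon, 338 mm long, lying along x at the left: leave alone

How it is judged:
By the outcome, as a careful person would: the job done as asked, in the order asked, and still so for the second after the job is handed in, with the robot touching nothing.
It also fails if it takes over 54 s, if anything falls off the work surface, if the arm or the gripper's body presses on something with over 40 N, if the wrist force passes 120 N, or if a joint passes its speed limit or range.

## Working session

There is one attempt and no reset: what is moved stays moved. The work goes in short steps, Python scripts to look and compute and a tool call to move; the robot and the scene stay as the last step left them, time stands still between calls to the robot, and variables do not carry over. Pictures are saved under pics/ and viewed, about 8 in all and at most 12, crops included, and the job is handed in when it is done.

Besides the shell and the picture viewer there is one more tool, called as name(argument=value, ...) on one line, values as JSON. carry_out: Moves the arm, as the interface text tells. Its arguments: {"type":"object","properties":{"plan":{"type":"array"},"grip_force":{"type":"number"}},"required":["plan"]}

```bash
mkdir -p pics && cat > h.py <<'E'
from station import *
import numpy as np, cv2
def cap(n,save=None):
    c=capture(n)
    if save: cv2.imwrite('pics/'+save,c['pixels'][:,:,::-1])
    return c
def cam(c,st=None):
    f=240/np.tan(np.radians(c['vertical_fov'])/2)
    if 'position' in c: return f,np.array(c['position']),np.array(c['attitude'])
    R=np.array(st['ee_rot']);m=np.array(c['mount'])
    return f,np.array(st['position'])+R@m[:3,3],R@m[:3,:3]
def ray(c,px,st=None):
    f,p,A=cam(c,st)
    d=np.array([(px[0]-c['cx'])/f,(px[1]-c['cy'])/f]);s=d.copy()
    for _ in range(30): s=d/(1+c['k1']*(s@s))
    v=A@np.array([s[0],s[1],1]);return p,v/np.linalg.norm(v)
def onz(c,px,z,st=None):
    p,v=ray(c,px,st);return p+v*(z-p[2])/v[2]
def proj(c,X,st=None):
    f,p,A=cam(c,st);q=A.T@(np.array(X)-p);s=q[:2]/q[2];s=s*(1+c['k1']*(s@s));return s*f+[c['cx'],c['cy']]
def tri(rs):
    M=np.zeros((3,3));b=np.zeros(3)
    for p,v in rs:
        P=np.eye(3)-np.outer(v,v);M+=P;b+=P@p
    return np.linalg.solve(M,b)
E
python3 - <<'E'
from h import *
np.set_printoptions(precision=4,suppress=True)
s=observe();print(s['time_s'],s['position'],s['ee_rot'],s['finger_gap'])
for n in ['side','top']:
    c=cap(n,n+'0.png');print(n,{k:c[k] for k in c if k!='pixels'})
    for t in ['dispenser','spout','gate_knob','cup_centre','cup_grip','nut_1']:
        print(t,[(np.round(d['pixel'],1).tolist(),round(d['score'],2)) for d in find_in(n,t)][:7])
E
```

```text
0.0 [0.15   0.5807 0.2215] [[-0.9682  0.2501 -0.0006]
 [ 0.2501  0.9682 -0.0018]
 [ 0.0001 -0.0019 -1.    ]] 0.9958606081208672
side {'vertical_fov': 54.10094897560249, 'cx': 326.3786637494538, 'cy': 239.645061214918, 'k1': -0.014015321812403359, 'position': array([ 0.0128, -0.3925,  0.7757]), 'attitude': array([[ 0.621 , -0.5034,  0.6008],
       [-0.7838, -0.3936,  0.4804],
       [-0.0054, -0.7692, -0.639 ]])}
dispenser [([349.3, 234.4], 0.94)]
spout [([347.3, 238.4], 0.72)]
gate_knob [([398.0, 248.8], 0.77)]
cup_centre [([323.6, 324.2], 0.8)]
cup_grip [([320.8, 325.7], 0.73), ([289.4, 208.5], 0.15)]
nut_1 [([324.1, 322.5], 0.28)]
top {'vertical_fov': 53.013889713952466, 'cx': 317.94083183571456, 'cy': 240.3476480398843, 'k1': -0.08587287837811568, 'position': array([0.5443, 0.103 , 0.9876]), 'attitude': array([[ 0.0294, -0.993 ,  0.1142],
       [-0.9995, -0.0309, -0.0118],
       [ 0.0152, -0.1138, -0.9934]])}
dispenser [([336.2, 230.1], 0.56)]
spout [([332.1, 231.0], 0.67)]
gate_knob [([400.7, 237.3], 0.85)]
cup_centre [([360.4, 325.4], 0.7)]
cup_grip [([358.3, 324.9], 0.62), ([402.0, 239.1], 0.35), ([219.5, 270.5], 0.32)]
nut_1 [([291.0, 234.7], 0.71), ([319.5, 235.7], 0.61), ([366.9, 237.7], 0.58), ([303.4, 235.5], 0.57), ([334.6, 237.2], 0.49), ([352.5, 236.1], 0.49)]
```

```bash
ls; ls pics
```

```text
h.py
pics
side0.png
top0.png
```

View pics/top0.png

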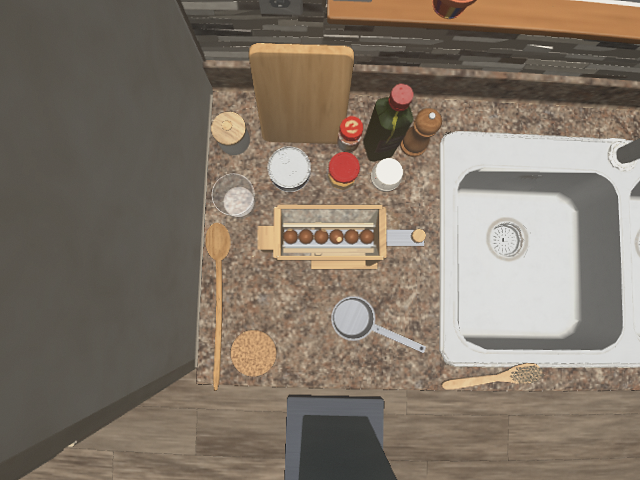

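View pics/side0.png

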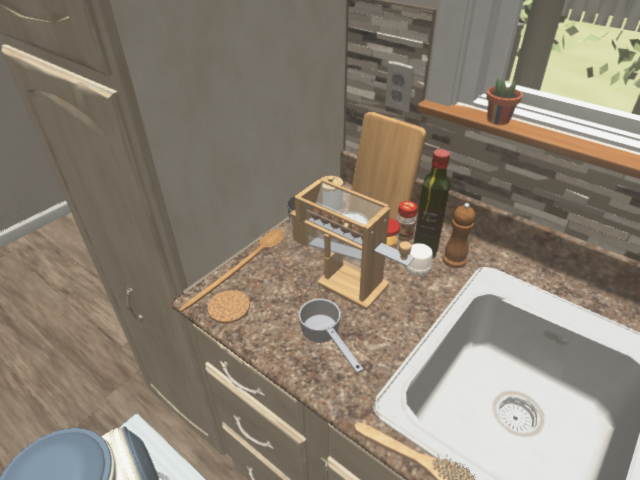

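The top view shows the dispenser centred near (330,237), with the knob on the right at (418,236) and the spout block on the left at (267,237). The cup bowl is at (353,318) and its handle ends at (424,349). The side view agrees: bowl (320,318), handle tip (359,368), knob (405,250). A tall cabinet panel closes off the left side.

```bash
python3 - <<'E'
from h import *
np.set_printoptions(precision=4,suppress=True)
t=cap('top');nuts=sorted([d['pixel'] for d in find_in('top','nut_1') if d['score']>.4],key=lambda p:p[0])
N=np.array([onz(t,p,.163) for p in nuts]);print(N)
s=cap('side')
print('knob tri',tri([ray(t,(419,236)),ray(s,(405,247))]), onz(t,(419,235.5),.192))
ctr=N.mean(0);print('ctr',ctr, 'dir',(N[0]-N[-1])/np.linalg.norm(N[0]-N[-1]),np.linalg.norm(N[0]-N[-1]))
# cup: rim by ellipse of bright region, refine via crop
im=t['pixels'][285:360,320:435]
cv2.imwrite('pics/cup.png',cv2.resize(im[:,:,::-1],None,fx=6,fy=6,interpolation=cv2.INTER_CUBIC))
im=t['pixels'][195:280,245:435]
cv2.imwrite('pics/disp.png',cv2.resize(im[:,:,::-1],None,fx=4,fy=4,interpolation=cv2.INTER_CUBIC))
for p in [(353,318),(424,349)]: print('cup',onz(t,p,.046))
print('tri cup',tri([ray(t,(353,317)),ray(s,(320,313))]),tri([ray(t,(424,349)),ray(s,(359,368))]))
print('spoon',onz(t,(218,300),.01),'panel',onz(t,(196,380),0),'front edge',onz(t,(300,389),0))
w0=observe();print(w0['joint_positions'])
E
```

```text
[[0.646  0.1394 0.163 ]
 [0.6436 0.1174 0.163 ]
 [0.6466 0.0928 0.163 ]
 [0.6463 0.0652 0.163 ]
 [0.6461 0.008  0.163 ]]
knob tri [ 0.6501 -0.0786  0.1793] [ 0.6492 -0.0757  0.192 ]
ctr [0.6457 0.0846 0.163 ] dir [-0.0008  1.      0.    ] 0.13145546897625915
cup [0.503  0.0194 0.046 ]
cup [ 0.4465 -0.1204  0.046 ]
tri cup [0.5051 0.0194 0.0481] [ 0.4466 -0.1199  0.0477]
spoon [0.5291 0.2897 0.01  ] panel [0.3667 0.3289 0.    ] front edge [0.356  0.1185 0.    ]
[ 1.2613  0.0911  1.2307  0.      1.8198 -0.0567]
```

View pics/cup.png

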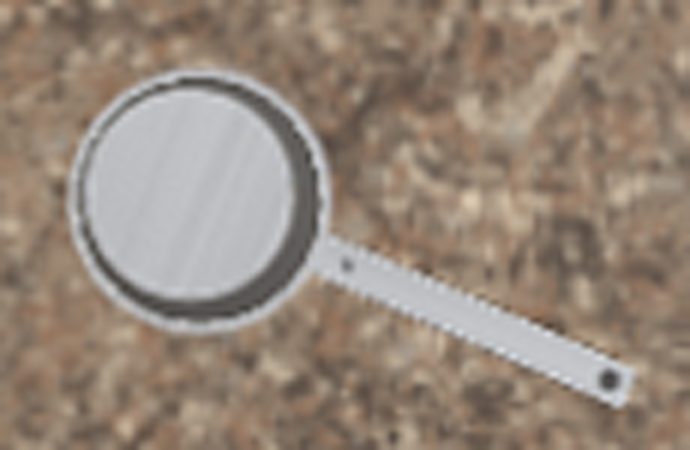

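View pics/disp.png

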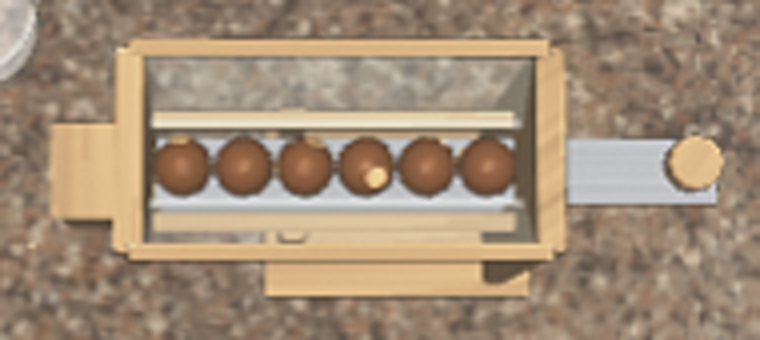

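The cup crop puts the rim centre at about (352.7,318.2) and the handle end at about (424,349.5) in image pixels. The dispenser crop shows six nuts from (290.4,236.7) to (366.9,236.5), and the knob top at (418.4,235.4). I'll write a planner that turns waypoints into rows.

```bash
cat > plan.py <<'E'
from h import *
def plan(segs):
    """segs: (x,y,z mm, yaw deg of tool x or None, grip, rows)"""
    s=observe();R=np.array(s['ee_rot']);p=np.array(s['position'])*1000
    yaw=np.arctan2(R[1,0],R[0,0]);rows=[]
    for x,y,z,yw,g,n in segs:
        p0=p.copy();y0=yaw
        d=0 if yw is None else (np.radians(yw)-y0+np.pi)%(2*np.pi)-np.pi
        for k in range(1,n+1):
            u=k/n;T=p0+(np.array([x,y,z])-p0)*u
            B=np.array([[np.cos(yaw),np.sin(yaw),0],[np.sin(yaw),-np.cos(yaw),0],[0,0,-1]])
            q=np.round(B.T@(T-p),0 if n>1 else 1);w=np.round(-(y0+d*u-yaw),2)
            p=p+B@q;yaw-=w;rows.append([g,*q,w])
    while len(rows)%5: rows.append([rows[-1][0],0,0,0,0])
    a=np.array(rows);print('t',s['time_s'],'max',abs(a[:,1:4]).max(),abs(a[:,4]).max(),'end',p.round(1),np.degrees(yaw).round(1))
    for i in range(0,len(rows),5): print('['+', '.join('%g'%(v+0.0) for r in rows[i:i+5] for v in r)+']')
E
python3 - <<'E'
from plan import *
t=cap('top')
for p,z in [((290.4,236.7),.163),((366.9,236.5),.163),((418.4,235.4),.186),((352.7,318.2),.048),((424,349.5),.046)]: print(onz(t,p,z).round(4))
plan([(150,310,222,None,60,9),(290,210,215,140,60,7),(400,20,190,95,60,8),(461,-84,150,68,60,6)])
E
```

```text
[0.6439 0.1409 0.163 ]
[0.6484 0.0087 0.163 ]
[ 0.6501 -0.076   0.186 ]
[0.5026 0.0201 0.048 ]
[ 0.4456 -0.1204  0.046 ]
t 0.9 max 30.0 0.1 end [461.3 -84.1 149.6] 68.1
[60, -8, -29, 0, 0, 60, -7, -29, 0, 0, 60, -8, -29, 0, 0, 60, -7, -30, 0, 0, 60, -8, -29, 0, 0]
[60, -7, -29, 0, 0, 60, -8, -29, 1, 0, 60, -7, -29, 0, 0, 60, -8, -29, 0, 0, 60, -23, -9, 1, 0.06]
[60, -23, -7, 1, 0.07, 60, -24, -6, 1, 0.06, 60, -24, -5, 1, 0.06, 60, -25, -2, 1, 0.07, 60, -24, -2, 1, 0.06]
[60, -25, 1, 1, 0.07, 60, -26, -9, 3, 0.1, 60, -26, -7, 3, 0.1, 60, -28, -4, 3, 0.09, 60, -27, -1, 3, 0.1]
[60, -27, 1, 3, 0.1, 60, -28, 4, 3, 0.1, 60, -26, 6, 4, 0.09, 60, -26, 9, 3, 0.1, 60, -18, 9, 7, 0.08]
[60, -18, 10, 6, 0.08, 60, -16, 11, 7, 0.08, 60, -16, 13, 6, 0.07, 60, -15, 14, 7, 0.08, 60, -13, 15, 7, 0.08]
```

carry_out(plan=[60, -8, -29, 0, 0, 60, -7, -29, 0, 0, 60, -8, -29, 0, 0, 60, -7, -30, 0, 0, 60, -8, -29, 0, 0], grip_force=40)

```text
time_s: 1.32
position: [0.1501, 0.4287, 0.2225]
ee_rot: [[-0.968, 0.25, -0.0], [0.25, 0.968, -0.0], [-0.0, -0.0, -1.0]]
wrist_force: [-0.1, -0.3, 0.5]
finger_gap: 0.691
```

carry_out(plan=[60, -7, -29, 0, 0, 60, -8, -29, 1, 0, 60, -7, -29, 0, 0, 60, -8, -29, 0, 0, 60, -23, -9, 1, 0.06])

```text
time_s: 1.73
position: [0.1688, 0.2939, 0.222]
ee_rot: [[-0.952, 0.305, 0.001], [0.305, 0.952, 0.003], [-0.0, 0.003, -1.0]]
wrist_force: [1.4, 0.3, 0.3]
finger_gap: 0.683
```

carry_out(plan=[60, -23, -7, 1, 0.07, 60, -24, -6, 1, 0.06, 60, -24, -5, 1, 0.06, 60, -25, -2, 1, 0.07, 60, -24, -2, 1, 0.06])

```text
time_s: 2.15
position: [0.2707, 0.2234, 0.2158]
ee_rot: [[-0.804, 0.594, 0.001], [0.594, 0.804, 0.001], [-0.0, 0.001, -1.0]]
wrist_force: [0.4, 0.9, -0.1]
finger_gap: 0.685
```

carry_out(plan=[60, -25, 1, 1, 0.07, 60, -26, -9, 3, 0.1, 60, -26, -7, 3, 0.1, 60, -28, -4, 3, 0.09, 60, -27, -1, 3, 0.1])

```text
time_s: 2.57
position: [0.3462, 0.1141, 0.2028]
ee_rot: [[-0.456, 0.89, 0.001], [0.89, 0.456, 0.0], [-0.0, 0.001, -1.0]]
wrist_force: [0.4, 0.6, -0.6]
finger_gap: 0.683
```

carry_out(plan=[60, -27, 1, 3, 0.1, 60, -28, 4, 3, 0.1, 60, -26, 6, 4, 0.09, 60, -26, 9, 3, 0.1, 60, -18, 9, 7, 0.08])

```text
time_s: 2.98
position: [0.4111, 0.001, 0.1832]
ee_rot: [[-0.002, 1.0, 0.002], [1.0, 0.002, -0.001], [-0.001, 0.002, -1.0]]
wrist_force: [-0.3, 0.2, 0.3]
finger_gap: 0.687
```

carry_out(plan=[60, -18, 10, 6, 0.08, 60, -16, 11, 7, 0.08, 60, -16, 13, 6, 0.07, 60, -15, 14, 7, 0.08, 60, -13, 15, 7, 0.08])

```text
time_s: 3.4
position: [0.4618, -0.0852, 0.1495]
ee_rot: [[0.377, 0.926, 0.001], [0.926, -0.377, -0.0], [0.0, 0.001, -1.0]]
wrist_force: [1.3, 0.2, 0.7]
finger_gap: 0.683
```

```bash
python3 - <<'E'
from plan import *
np.set_printoptions(precision=4,suppress=True)
s=observe();w=cap('wrist','w1.png');print(s['position'],np.degrees(np.arctan2(s['ee_rot'][1][0],s['ee_rot'][0][0])))
print(w['mount'],w['vertical_fov'])
for q in [(.461,-.084,.046),(.5026,.0201,.048),(.4456,-.1204,.046)]: print(proj(w,q,s))
print([(d['pixel'],d['score']) for d in find_in('wrist','cup_grip')])
E
```

```text
[ 0.4618 -0.0852  0.1495] 67.86823283600091
[[ 0.0017 -0.9523 -0.3052  0.0842]
 [ 1.      0.0018 -0.      0.0004]
 [ 0.0006 -0.3052  0.9523 -0.1618]
 [ 0.      0.      0.      1.    ]] 68.72666433821907
[317.7513 234.295 ]
[316.7426  79.9796]
[317.0835 279.9035]
[([316.0, 88.9], 0.55)]
```

View pics/w1.png

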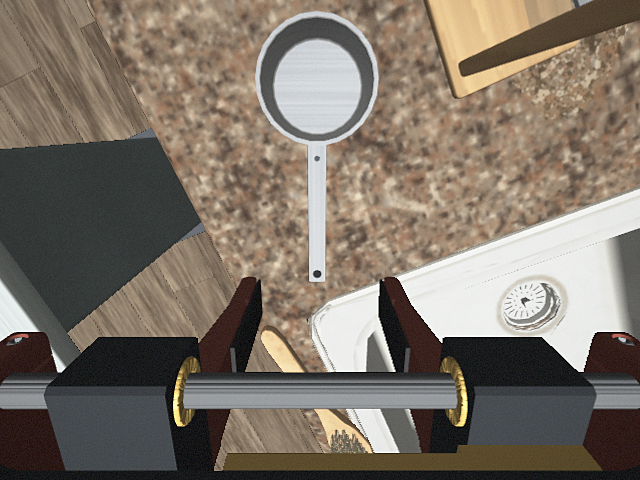

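The wrist view shows the handle straight down the picture at column 317, its end at row 281 and the rim centred at (317,78). That matches the prediction, so I'll descend and grip.

carry_out(plan=[50, 0, 0, 25, 0, 50, 0, -1, 25, 0, 50, 0, 0, 25, 0, 50, 0, 0, 25, 0, 50, 0, 0, 15, 0])

```text
time_s: 3.92
position: [0.4591, -0.0826, 0.0323]
ee_rot: [[0.371, 0.929, -0.003], [0.929, -0.371, 0.001], [-0.0, -0.003, -1.0]]
wrist_force: [-0.6, -0.2, 0.9]
finger_gap: 0.567
```

carry_out(plan=[50, 0, 0, 11, 0, 50, 0, 0, 0, 0, 0, 0, 0, 0, 0, 0, 0, 0, 0, 0, 0, 0, 0, 0, 0])

```text
time_s: 4.33
position: [0.4614, -0.0838, 0.0254]
ee_rot: [[0.372, 0.928, 0.003], [0.928, -0.372, -0.001], [0.0, 0.003, -1.0]]
wrist_force: [0.6, -0.1, 0.2]
finger_gap: 0.387
```

carry_out(plan=[0, 0, 0, 0, 0, 0, 0, 0, 0, 0, 0, 0, 0, 0, 0, 0, 0, 0, 0, 0, 0, 0, 0, 0, 0])

```text
time_s: 4.75
position: [0.4606, -0.0838, 0.024]
ee_rot: [[0.373, 0.928, 0.001], [0.928, -0.373, -0.0], [-0.0, 0.001, -1.0]]
wrist_force: [-0.1, -0.3, 1.8]
finger_gap: 0.154
```

carry_out(plan=[0, 0, 0, -3, 0, 0, 0, 0, -4, 0, 0, 0, 0, -4, 0, 0, 0, 0, -4, 0, 0, 0, 0, 0, 0])

```text
time_s: 5.17
position: [0.461, -0.0838, 0.0398]
ee_rot: [[0.373, 0.928, 0.002], [0.928, -0.373, -0.0], [0.0, 0.002, -1.0]]
wrist_force: [0.3, 0.6, -0.5]
finger_gap: 0.151
```

```bash
python3 - <<'E'
from plan import *
s=observe();w=cap('wrist','w2.png');print(s['position'],s['finger_gap'],s['wrist_force'])
# final: tool x yaw 0 - dispenser; cup centre = tool + 0.112 along +tool x
plan([(440,40,38,25,0,9),(428,130,38,1.6,0,8),(431,175,38,1.6,0,4),(533,174,38,1.6,0,9)])
E
```

```text
[ 0.46099076 -0.08380487  0.039807  ] 0.15095732959047423 [ 0.28277066  0.58517333 -0.45798206]
t 5.2167 max 13.0 0.09 end [532.5 173.8  38.3] 1.7
[0, 12, -7, 0, 0.08, 0, 11, -8, 0, 0.09, 0, 11, -10, 0, 0.08, 0, 9, -10, 1, 0.08, 0, 9, -10, 0, 0.09]
[0, 8, -12, 0, 0.08, 0, 7, -12, 0, 0.09, 0, 6, -13, 0, 0.08, 0, 5, -13, 0, 0.08, 0, 3, -11, 0, 0.05]
[0, 3, -11, 0, 0.05, 0, 3, -11, 0, 0.05, 0, 1, -11, 0, 0.06, 0, 1, -11, 0, 0.05, 0, 1, -12, 0, 0.05]
[0, 0, -11, 0, 0.05, 0, -1, -11, 0, 0.05, 0, 1, -11, 0, 0, 0, 1, -12, 0, 0, 0, 1, -11, 0, 0]
[0, 2, -11, 0, 0, 0, 11, 0, 0, 0, 0, 12, 1, 0, 0, 0, 11, 0, 0, 0, 0, 11, 1, 0, 0]
[0, 11, 0, 0, 0, 0, 12, 1, 0, 0, 0, 11, 0, 0, 0, 0, 11, 0, 0, 0, 0, 11, 1, 0, 0]
```

View pics/w2.png

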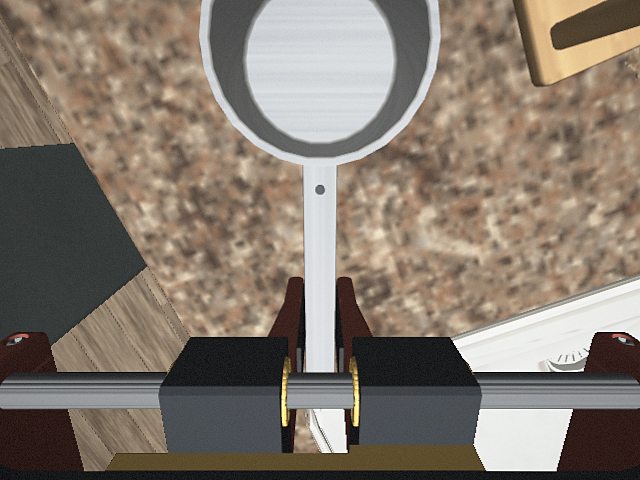

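The cup is held in line with the tool, with the handle centred at column 320. Next I'll carry it round, lowering 4 mm before it goes under the spout.

carry_out(plan=[0, 12, -7, 0, 0.08, 0, 11, -8, 0, 0.09, 0, 11, -10, 0, 0.08, 0, 9, -10, 1, 0.08, 0, 9, -10, 0, 0.09])

```text
time_s: 5.63
position: [0.4484, -0.0148, 0.0372]
ee_rot: [[0.722, 0.692, -0.001], [0.692, -0.722, 0.0], [-0.0, -0.001, -1.0]]
wrist_force: [0.1, 0.4, -0.7]
finger_gap: 0.156
```

carry_out(plan=[0, 8, -12, 0, 0.08, 0, 7, -12, 0, 0.09, 0, 6, -13, 0, 0.08, 0, 5, -13, 0, 0.08, 0, 3, -11, 0, 0.05])

```text
time_s: 6.05
position: [0.4373, 0.0526, 0.0374]
ee_rot: [[0.927, 0.376, -0.0], [0.376, -0.927, 0.0], [-0.0, -0.0, -1.0]]
wrist_force: [-0.1, -0.4, -1.0]
finger_gap: 0.157
```

carry_out(plan=[0, 3, -11, 0, 0.05, 0, 3, -11, 0, 0.05, 0, 1, -11, 0, 0.06, 0, 1, -11, 0, 0.05, 0, 1, -12, 0, 0.05])

```text
time_s: 6.47
position: [0.4302, 0.1085, 0.0374]
ee_rot: [[0.992, 0.126, -0.001], [0.126, -0.992, -0.0], [-0.001, -0.0, -1.0]]
wrist_force: [-0.0, -0.1, -0.7]
finger_gap: 0.156
```

carry_out(plan=[0, 0, -11, 0, 0.05, 0, -1, -11, 0, 0.05, 0, 1, -11, 2, 0, 0, 1, -12, 2, 0, 0, 1, -11, 0, 0])

```text
time_s: 6.88
position: [0.429, 0.1647, 0.0329]
ee_rot: [[1.0, 0.03, -0.001], [0.03, -1.0, -0.0], [-0.001, 0.0, -1.0]]
wrist_force: [0.1, 0.6, -1.2]
finger_gap: 0.154
```

```bash
python3 - <<'E'
from plan import *
s=observe();print(s['position'],s['finger_gap'],s['wrist_force'])
t=cap('top','t2.png');d=cap('side');a=t['pixels'][190:400,200:440];b=d['pixels'][170:380,200:440]
cv2.imwrite('pics/v2.png',cv2.resize(np.hstack([a,b])[:,:,::-1],(800,350)))
plan([(533,174,34,1.6,0,9)])
E
```

```text
[0.42903685 0.16469617 0.03292741] 0.15433720374561682 [ 0.08593663  0.59727683 -1.17454205]
t 6.9833 max 12.0 0.0 end [533.  173.5  34.4] 1.8
[0, 12, -1, 0, 0, 0, 11, 0, 0, 0, 0, 12, -1, 0, 0, 0, 11, 0, 0, 0, 0, 12, -1, 0, 0]
[0, 11, -1, 0, 0, 0, 12, 0, -1, 0, 0, 11, -1, 0, 0, 0, 12, 0, 0, 0, 0, 0, 0, 0, 0]
```

View pics/v2.png

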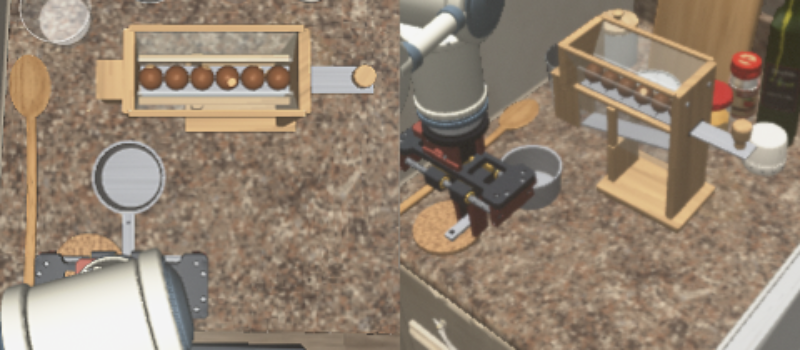

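The cup is level and held in front of the spout, clear of the spoon and the trivet. Next I'll slide it under and set it down.

carry_out(plan=[0, 12, -1, 0, 0, 0, 11, 0, 0, 0, 0, 12, -1, 0, 0, 0, 11, -1, 0, 0, 0, 12, -1, 0, 0])

```text
time_s: 7.4
position: [0.4878, 0.1691, 0.0335]
ee_rot: [[1.0, 0.029, -0.0], [0.029, -1.0, -0.0], [-0.0, 0.0, -1.0]]
wrist_force: [-0.7, 0.7, -1.2]
finger_gap: 0.156
```

carry_out(plan=[0, 11, -1, 0, 0, 0, 12, -1, 0, 0, 0, 11, -1, 0, 0, 0, 12, 0, 0, 0, 0, 0, 0, 0, 0])

```text
time_s: 7.82
position: [0.5347, 0.1733, 0.0335]
ee_rot: [[1.0, 0.029, 0.001], [0.029, -1.0, -0.0], [0.001, 0.0, -1.0]]
wrist_force: [0.1, -0.3, -1.7]
finger_gap: 0.157
```

carry_out(plan=[0, 0, 0, 2, 0, 0, 0, 0, 2, 0, 0, 0, 0, 2, 0, 0, 0, 0, 2, 0, 0, 0, 0, 0, 0])

```text
time_s: 8.23
position: [0.5325, 0.1738, 0.0251]
ee_rot: [[1.0, 0.029, -0.001], [0.029, -1.0, -0.0], [-0.001, 0.0, -1.0]]
wrist_force: [-0.5, 0.3, -0.5]
finger_gap: 0.153
```

```bash
python3 - <<'E'
from plan import *
s=observe();print(s['time_s'],s['position'],s['finger_gap'],s['wrist_force'],s['moment'])
d=cap('side');b=d['pixels'][170:380,200:440]
cv2.imwrite('pics/v3.png',cv2.resize(b[:,:,::-1],(640,560)))
E
```

```text
8.2333 [0.53253083 0.17384366 0.02507102] 0.15318912086838932 [-0.48831663  0.28374049 -0.54670552] [-0.03788367  0.25466167  0.00982959]
```

View pics/v3.png

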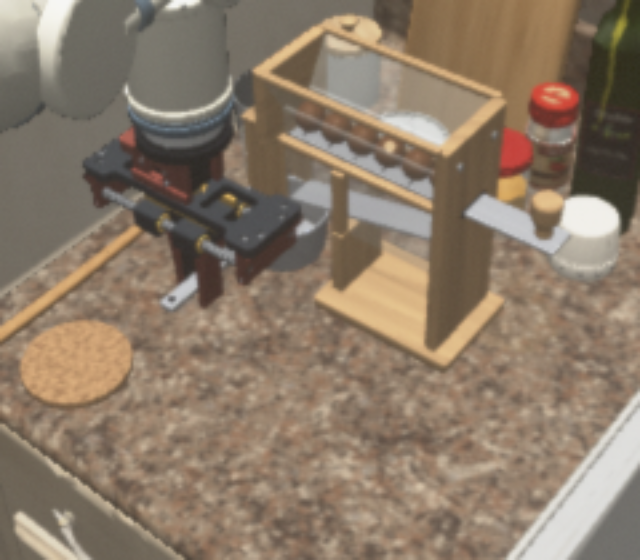

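The cup is in place at the spout with its handle toward the robot. I'll release it and rise.

carry_out(plan=[0, 0, 0, 1, 0, 0, 0, 0, 0.5, 0, 0, 0, 0, 0, 0, 30, 0, 0, 0, 0, 30, 0, 0, 0, 0])

```text
time_s: 8.7
position: [0.5334, 0.174, 0.0244]
ee_rot: [[1.0, 0.029, 0.001], [0.029, -1.0, 0.0], [0.001, -0.0, -1.0]]
wrist_force: [-1.0, 0.7, -0.2]
finger_gap: 0.266
```

carry_out(plan=[30, 0, 0, 0, 0, 30, 0, 0, -8, 0, 30, 0, 0, -20, 0, 30, 0, 0, -30, 0, 30, 0, 0, -30, 0])

```text
time_s: 9.12
position: [0.5325, 0.1737, 0.1128]
ee_rot: [[1.0, 0.029, -0.002], [0.029, -1.0, -0.0], [-0.002, 0.0, -1.0]]
wrist_force: [0.4, 0.7, 0.7]
finger_gap: 0.342
```

carry_out(plan=[60, -20, 0, -35, 0, 60, -20, 0, -35, 0, 60, -20, 0, -35, 0, 60, -20, 0, -30, 0, 60, 0, 0, 0, 0])

```text
time_s: 9.53
position: [0.4527, 0.1723, 0.2568]
ee_rot: [[0.999, 0.03, 0.013], [0.03, -1.0, 0.004], [0.013, -0.004, -1.0]]
wrist_force: [0.1, 0.5, 1.2]
finger_gap: 0.668
```

```bash
python3 - <<'E'
from plan import *
s=observe();print(s['time_s'],s['position'],s['finger_gap'],s['wrist_force'])
plan([(500,20,255,60,60,11),(648,-77,250,91.6,60,9)])
E
```

```text
9.5333 [0.45267792 0.17227341 0.25680038] 0.6678536235670834 [0.12121295 0.4555712  1.15682801]
t 9.5333 max 20.0 0.1 end [648.4 -76.7 249.8] 91.7
[60, 4, 14, 0, -0.09, 60, 3, 14, 0, -0.1, 60, 1, 15, 0, -0.09, 60, 0, 14, 1, -0.09, 60, -2, 14, 0, -0.09]
[60, -3, 15, 0, -0.1, 60, -4, 14, 0, -0.09, 60, -5, 13, 0, -0.09, 60, -7, 13, 0, -0.09, 60, -7, 12, 1, -0.1]
[60, -9, 12, 0, -0.09, 60, -1, 20, 1, -0.06, 60, -3, 19, 0, -0.06, 60, -3, 19, 1, -0.06, 60, -5, 20, 0, -0.06]
[60, -6, 18, 1, -0.07, 60, -7, 19, 0, -0.06, 60, -8, 18, 1, -0.06, 60, -9, 17, 0, -0.06, 60, -10, 17, 1, -0.06]
```

carry_out(plan=[60, 4, 14, 0, -0.09, 60, 3, 14, 0, -0.1, 60, 1, 15, 0, -0.09, 60, 0, 14, 1, -0.09, 60, -2, 14, 0, -0.09])

```text
time_s: 9.95
position: [0.4745, 0.1021, 0.2463]
ee_rot: [[0.881, 0.474, 0.0], [0.474, -0.881, 0.0], [0.0, 0.0, -1.0]]
wrist_force: [0.1, 0.1, -0.3]
finger_gap: 0.683
```

carry_out(plan=[60, -3, 15, 0, -0.1, 60, -4, 14, 0, -0.09, 60, -5, 13, 0, -0.09, 60, -7, 13, 0, -0.09, 60, -7, 12, 1, -0.1])

```text
time_s: 10.37
position: [0.4962, 0.0328, 0.2456]
ee_rot: [[0.571, 0.821, 0.001], [0.821, -0.571, -0.0], [0.0, 0.001, -1.0]]
wrist_force: [0.1, 0.6, 0.1]
finger_gap: 0.686
```

carry_out(plan=[60, -9, 12, 0, -0.09, 60, -1, 20, 1, -0.06, 60, -3, 19, 0, -0.06, 60, -3, 19, 1, -0.06, 60, -5, 20, 0, -0.06])

```text
time_s: 10.78
position: [0.5672, -0.0248, 0.2432]
ee_rot: [[0.276, 0.961, 0.0], [0.961, -0.276, 0.0], [0.0, 0.0, -1.0]]
wrist_force: [-0.8, 0.6, 0.3]
finger_gap: 0.681
```

carry_out(plan=[60, -6, 18, 1, -0.07, 60, -7, 19, 0, -0.06, 60, -8, 18, 1, -0.06, 60, -9, 17, 0, -0.06, 60, -10, 17, 1, -0.06])

```text
time_s: 11.2
position: [0.6495, -0.0783, 0.2402]
ee_rot: [[-0.031, 1.0, 0.0], [1.0, 0.031, -0.0], [-0.0, 0.0, -1.0]]
wrist_force: [-1.1, 1.4, 0.3]
finger_gap: 0.681
```

carry_out(plan=[60, 0, 0, 0, 0, 60, 0, 0, 0, 0, 60, 0, 0, 0, 0, 60, 0, 0, 0, 0, 60, 0, 0, 0, 0])

```text
time_s: 11.62
position: [0.6482, -0.077, 0.241]
ee_rot: [[-0.028, 1.0, 0.001], [1.0, 0.028, -0.0], [-0.0, 0.001, -1.0]]
wrist_force: [0.0, 0.3, -0.4]
finger_gap: 0.686
```

```bash
python3 - <<'E'
from plan import *
np.set_printoptions(precision=4,suppress=True)
s=observe();w=cap('wrist','w4.png');print(s['time_s'],s['position'],s['ee_rot'],s['finger_gap'])
print(proj(w,(.6502,-.077,.186),s),[(d['pixel'],d['score']) for d in find_in('wrist','gate_knob')])
E
```

```text
11.6167 [ 0.6482 -0.077   0.241 ] [[-0.028   0.9996  0.001 ]
 [ 0.9996  0.028  -0.0001]
 [-0.0001  0.001  -1.    ]] 0.6857153393588481
[322.2889 257.4537] [([322.9, 197.5], 0.78)]
```

View pics/w4.png

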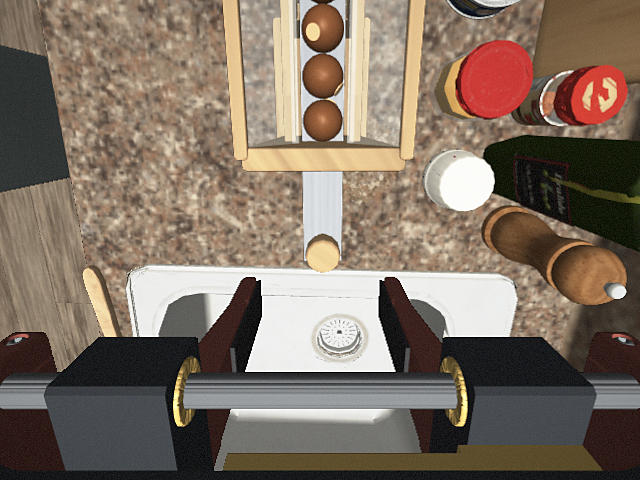

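The knob shows at (322,252), centred between the fingers and about 3 mm toward +y of my estimate. Next I'll descend and grip it.

carry_out(plan=[60, 1, 1, 20, 0, 60, 1, 0, 20, 0, 60, 1, 1, 20, 0, 60, 0, 0, 14, 0, 60, 0, 0, 8, 0])

```text
time_s: 12.13
position: [0.6496, -0.0741, 0.1558]
ee_rot: [[-0.028, 1.0, -0.003], [1.0, 0.028, 0.0], [0.001, -0.003, -1.0]]
wrist_force: [-0.2, 0.1, -0.7]
finger_gap: 0.684
```

carry_out(plan=[60, 0, 0, 0, 0, 15, 0, 0, 0, 0, 15, 0, 0, 0, 0, 15, 0, 0, 0, 0, 15, 0, 0, 0, 0], grip_force=25)

```text
time_s: 12.55
position: [0.6511, -0.0746, 0.1596]
ee_rot: [[-0.028, 1.0, 0.002], [1.0, 0.028, -0.0], [-0.0, 0.002, -1.0]]
wrist_force: [-0.4, 0.2, -0.2]
finger_gap: 0.418
```

carry_out(plan=[10, 0, 0, 0, 0, 10, 0, 0, 0, 0, 10, 0, 0, 0, 0, 10, 0, 0, 0, 0, 10, 0, 0, 0, 0])

```text
time_s: 12.97
position: [0.6501, -0.0746, 0.1587]
ee_rot: [[-0.028, 1.0, -0.001], [1.0, 0.028, -0.0], [-0.0, -0.001, -1.0]]
wrist_force: [-5.5, -0.2, 4.2]
finger_gap: 0.269
```

Gripped, with a gap of 23.7 mm. I'll pull slowly at 3 mm a row, to 75 mm first.

carry_out(plan=[10, -3, 0, 0, 0, 10, -3, 0, 0, 0, 10, -3, 0, 0, 0, 10, -3, 0, 0, 0, 10, -3, 0, 0, 0])

```text
time_s: 13.38
position: [0.6506, -0.0891, 0.1587]
ee_rot: [[-0.028, 1.0, -0.001], [1.0, 0.028, 0.001], [0.001, -0.001, -1.0]]
wrist_force: [-5.6, 2.0, 4.4]
finger_gap: 0.266
```

carry_out(plan=[10, -3, 0, 0, 0, 10, -3, 0, 0, 0, 10, -3, 0, 0, 0, 10, -3, 0, 0, 0, 10, -3, 0, 0, 0])

```text
time_s: 13.8
position: [0.6511, -0.1042, 0.1587]
ee_rot: [[-0.028, 1.0, -0.0], [1.0, 0.028, 0.001], [0.001, -0.0, -1.0]]
wrist_force: [-4.8, 1.2, 4.9]
finger_gap: 0.267
```

carry_out(plan=[10, -3, 0, 0, 0, 10, -3, 0, 0, 0, 10, -3, 0, 0, 0, 10, -3, 0, 0, 0, 10, -3, 0, 0, 0])

```text
time_s: 14.22
position: [0.6515, -0.1192, 0.1587]
ee_rot: [[-0.028, 1.0, -0.0], [1.0, 0.028, 0.001], [0.001, -0.0, -1.0]]
wrist_force: [-4.3, 1.9, 3.8]
finger_gap: 0.267
```

carry_out(plan=[10, -3, 0, 0, 0, 10, -3, 0, 0, 0, 10, -3, 0, 0, 0, 10, -3, 0, 0, 0, 10, -3, 0, 0, 0])

```text
time_s: 14.63
position: [0.652, -0.1342, 0.1587]
ee_rot: [[-0.028, 1.0, -0.0], [1.0, 0.028, 0.001], [0.001, -0.0, -1.0]]
wrist_force: [-4.3, 2.3, 4.5]
finger_gap: 0.268
```

carry_out(plan=[10, -3, 0, 0, 0, 10, -3, 0, 0, 0, 10, -3, 0, 0, 0, 10, -3, 0, 0, 0, 10, -3, 0, 0, 0])

```text
time_s: 15.05
position: [0.6524, -0.1494, 0.1587]
ee_rot: [[-0.028, 1.0, -0.0], [1.0, 0.028, 0.0], [0.0, -0.0, -1.0]]
wrist_force: [-4.8, 1.6, 4.2]
finger_gap: 0.264
```

```bash
python3 - <<'E'
from plan import *
s=observe();print(s['time_s'],s['position'],s['finger_gap'],s['wrist_force'])
w=cap('wrist');t=cap('top');d=cap('side')
for n in ['top','side','wrist']: print(n,[(np.round(q['pixel']).tolist(),round(q['score'],2)) for q in find_in(n,'nut_1')])
a=t['pixels'][190:340,220:440];b=w['pixels'][0:340,150:490]
R=lambda i,h:cv2.resize(i,(int(i.shape[1]*h/i.shape[0]),h))
cv2.imwrite('pics/v5.png',np.hstack([R(a,300),R(b,300)])[:,:,::-1])
E
```

```text
15.05 [ 0.65241255 -0.1493731   0.15870125] 0.26396867894972414 [-4.76952273  1.60671509  4.234064  ]
top [([351.0, 237.0], 0.58), ([367.0, 236.0], 0.5), ([335.0, 237.0], 0.48), ([298.0, 238.0], 0.41)]
side [([296.0, 251.0], 0.52), ([409.0, 259.0], 0.52)]
wrist []
```

View pics/v5.png

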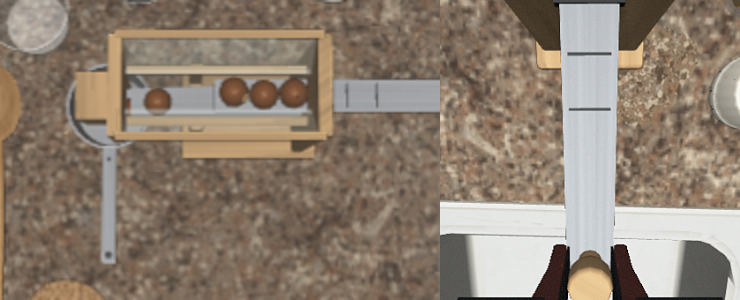

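At 75 mm of travel, nuts 4–6 are still on the gate (crop x 233–294). Nut 3 is on the chute at (157,101), rolling to the cup. I'll push the gate back shut at once.

carry_out(plan=[10, 2, 0, 0, 0, 10, 3, 0, 0, 0, 10, 4, 0, 0, 0, 10, 4, 0, 0, 0, 10, 4, 0, 0, 0])

```text
time_s: 15.77
position: [0.6519, -0.1331, 0.1587]
ee_rot: [[-0.027, 1.0, 0.0], [1.0, 0.027, -0.001], [-0.001, 0.0, -1.0]]
wrist_force: [-4.5, -2.0, 5.6]
finger_gap: 0.265
```

carry_out(plan=[10, 4, 0, 0, 0, 10, 4, 0, 0, 0, 10, 4, 0, 0, 0, 10, 4, 0, 0, 0, 10, 4, 0, 0, 0])

```text
time_s: 16.18
position: [0.6513, -0.113, 0.1587]
ee_rot: [[-0.027, 1.0, -0.0], [1.0, 0.027, -0.001], [-0.001, -0.0, -1.0]]
wrist_force: [-4.5, -2.4, 5.0]
finger_gap: 0.269
```

carry_out(plan=[10, 4, 0, 0, 0, 10, 4, 0, 0, 0, 10, 4, 0, 0, 0, 10, 4, 0, 0, 0, 10, 4, 0, 0, 0])

```text
time_s: 16.6
position: [0.6507, -0.093, 0.1587]
ee_rot: [[-0.027, 1.0, -0.0], [1.0, 0.027, -0.001], [-0.001, -0.0, -1.0]]
wrist_force: [-6.1, -2.4, 5.5]
finger_gap: 0.267
```

carry_out(plan=[10, 4, 0, 0, 0, 10, 4, 0, 0, 0, 10, 4, 0, 0, 0, 10, 3, 0, 0, 0, 10, 2, 0, 0, 0])

```text
time_s: 17.02
position: [0.6502, -0.0757, 0.1587]
ee_rot: [[-0.028, 1.0, -0.0], [1.0, 0.028, -0.001], [-0.001, -0.0, -1.0]]
wrist_force: [-5.8, -2.2, 5.3]
finger_gap: 0.27
```

carry_out(plan=[10, 1, 0, 0, 0, 10, 1, 0, 0, 0, 10, 0, 0, 0, 0, 10, 0, 0, 0, 0, 10, 0, 0, 0, 0])

```text
time_s: 17.43
position: [0.6502, -0.0745, 0.1587]
ee_rot: [[-0.027, 1.0, -0.0], [1.0, 0.027, -0.002], [-0.002, -0.0, -1.0]]
wrist_force: [-5.9, -3.4, 5.3]
finger_gap: 0.263
```

Position is back at the start value. A little more push will confirm the stop.

carry_out(plan=[10, 1, 0, 0, 0, 10, 1, 0, 0, 0, 10, 0, 0, 0, 0, 10, 0, 0, 0, 0, 10, 0, 0, 0, 0])

```text
time_s: 17.85
position: [0.6502, -0.0745, 0.1587]
ee_rot: [[-0.025, 1.0, 0.0], [1.0, 0.025, -0.005], [-0.005, -0.0, -1.0]]
wrist_force: [-5.2, -8.0, 5.0]
finger_gap: 0.269
```

```bash
python3 - <<'E'
from plan import *
s=observe();print(s['time_s'],s['position'],s['finger_gap'],s['wrist_force'])
w=cap('wrist');t=cap('top')
for n in ['top']: print(n,[(np.round(q['pixel']).tolist(),round(q['score'],2)) for q in find_in(n,'nut_1')])
a=t['pixels'][190:340,220:440];b=w['pixels'][0:340,150:490]
R=lambda i,h:cv2.resize(i,(int(i.shape[1]*h/i.shape[0]),h))
cv2.imwrite('pics/v6.png',np.hstack([R(a,300),R(b,300)])[:,:,::-1])
E
```

```text
17.85 [ 0.65016939 -0.07450044  0.1587148 ] 0.2690385279984291 [-5.24855809 -7.99105227  5.00262835]
top [([294.0, 237.0], 0.54), ([308.0, 238.0], 0.54), ([323.0, 238.0], 0.53), ([272.0, 257.0], 0.45)]
```

View pics/v6.png

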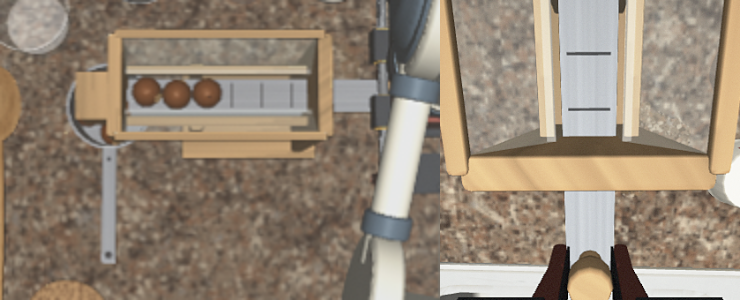

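The gate is against its stop: 8 N and no further motion. Three nuts ride on the shut gate and a nut shows in the cup. Next I'll release and retreat.

carry_out(plan=[60, 0, 0, 0, 0, 60, 0, 0, 0, 0, 60, 0, 0, 0, 0, 60, 0, 0, 0, 0, 60, 0, 0, 0, 0])

```text
time_s: 18.42
position: [0.6506, -0.0711, 0.1577]
ee_rot: [[-0.029, 1.0, -0.0], [1.0, 0.029, 0.0], [0.0, -0.0, -1.0]]
wrist_force: [-0.9, 0.4, -0.5]
finger_gap: 0.605
```

carry_out(plan=[60, 0, 0, -8, 0, 60, 0, 0, -20, 0, 60, 0, 0, -25, 0, 60, 0, 0, -25, 0, 60, 0, 0, -25, 0])

```text
time_s: 18.83
position: [0.6504, -0.0712, 0.2629]
ee_rot: [[-0.028, 1.0, 0.0], [1.0, 0.028, 0.0], [-0.0, 0.0, -1.0]]
wrist_force: [0.7, 0.1, -0.2]
finger_gap: 0.684
```

carry_out(plan=[60, 0, -25, -5, 0, 60, 0, -30, 0, 0, 60, 0, -30, 0, 0, 60, 0, -30, 0, 0, 60, 0, -25, 0, 0])

```text
time_s: 19.25
position: [0.509, -0.0752, 0.2671]
ee_rot: [[-0.028, 1.0, 0.001], [1.0, 0.028, -0.0], [-0.0, 0.001, -1.0]]
wrist_force: [-0.1, 0.0, 0.5]
finger_gap: 0.68
```

carry_out(plan=[60, -25, -10, 0, 0, 60, -25, -10, 0, 0, 60, -20, 0, 0, 0, 60, 0, 0, 0, 0, 60, 0, 0, 0, 0])

```text
time_s: 19.67
position: [0.4924, -0.1464, 0.2667]
ee_rot: [[-0.026, 1.0, 0.001], [1.0, 0.026, 0.0], [0.0, 0.001, -1.0]]
wrist_force: [0.4, -0.0, 0.7]
finger_gap: 0.685
```

```bash
python3 - <<'E'
from plan import *
s=observe();print(s['time_s'],s['position'],s['finger_gap'],s['wrist_force'])
t=cap('top');d=cap('side')
for n in ['top','side']: print(n,[(np.round(q['pixel']).tolist(),round(q['score'],2)) for q in find_in(n,'nut_1')])
print([onz(t,q['pixel'],.192).round(4) for q in find_in('top','gate_knob')])
a=t['pixels'][190:340,220:440];b=d['pixels'][175:355,235:435]
R=lambda i,h:cv2.resize(i,(int(i.shape[1]*h/i.shape[0]),h),interpolation=cv2.INTER_CUBIC)
cv2.imwrite('pics/v7.png',np.hstack([R(a,310),R(b,310)])[:,:,::-1])
E
```

```text
19.6667 [ 0.49240434 -0.14639685  0.26668455] 0.6854685854745877 [ 0.44977264 -0.04888275  0.71804023]
top [([294.0, 238.0], 0.72), ([321.0, 238.0], 0.67), ([309.0, 237.0], 0.5), ([272.0, 258.0], 0.47), ([219.0, 266.0], 0.42)]
side [([300.0, 249.0], 0.58)]
[array([0.641 , 0.0066, 0.192 ])]
```

View pics/v7.png

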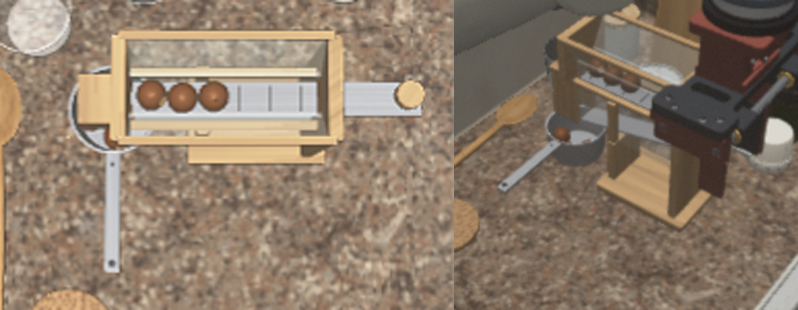

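The final view shows three nuts on the shut gate at the spout end, the knob back at its shut place, and the cup upright under the spout with one nut in plain view. The other two are hidden, so I'll check with the wrist camera from the front, reading the result numerically because my pictures are used up.

```bash
python3 - <<'E'
from plan import *
plan([(410,0,267,135,60,9),(529,185,190,180,60,11)])
E
```

```text
t 19.9167 max 20.0 0.09 end [528.9 184.7 190.2] 179.9
[60, 16, -9, 0, -0.08, 60, 17, -7, 0, -0.09, 60, 18, -6, 0, -0.08, 60, 18, -4, 0, -0.09, 60, 18, -3, 0, -0.08]
[60, 19, -1, -1, -0.08, 60, 18, 0, 0, -0.09, 60, 19, 2, 0, -0.08, 60, 18, 3, 0, -0.09, 60, 4, 20, 7, -0.07]
[60, 3, 19, 7, -0.07, 60, 1, 20, 7, -0.07, 60, 0, 20, 7, -0.07, 60, -1, 20, 7, -0.08, 60, -3, 20, 7, -0.07]
[60, -4, 20, 7, -0.07, 60, -6, 19, 7, -0.07, 60, -7, 19, 7, -0.07, 60, -8, 18, 7, -0.07, 60, -10, 17, 7, -0.07]
```

carry_out(plan=[60, 16, -9, 0, -0.08, 60, 17, -7, 0, -0.09, 60, 18, -6, 0, -0.08, 60, 18, -4, 0, -0.09, 60, 18, -3, 0, -0.08])

```text
time_s: 20.33
position: [0.4464, -0.0642, 0.2662]
ee_rot: [[-0.438, 0.899, 0.0], [0.899, 0.438, 0.0], [0.0, 0.0, -1.0]]
wrist_force: [1.1, 0.4, 0.3]
finger_gap: 0.683
```

carry_out(plan=[60, 19, -1, -1, -0.08, 60, 18, 0, 0, -0.09, 60, 19, 2, 0, -0.08, 60, 18, 3, 0, -0.09, 60, 4, 20, 7, -0.07])

```text
time_s: 20.75
position: [0.4199, 0.0172, 0.2628]
ee_rot: [[-0.76, 0.65, 0.004], [0.65, 0.76, -0.0], [-0.003, 0.002, -1.0]]
wrist_force: [-0.1, -0.5, 0.9]
finger_gap: 0.685
```

carry_out(plan=[60, 3, 19, 7, -0.07, 60, 1, 20, 7, -0.07, 60, 0, 20, 7, -0.07, 60, -1, 20, 7, -0.08, 60, -3, 20, 7, -0.07])

```text
time_s: 21.17
position: [0.475, 0.1014, 0.2249]
ee_rot: [[-0.94, 0.34, 0.0], [0.34, 0.94, 0.0], [-0.0, 0.0, -1.0]]
wrist_force: [0.9, -0.2, 0.2]
finger_gap: 0.683
```

carry_out(plan=[85, -4, 20, 7, -0.07, 85, -6, 19, 7, -0.07, 85, -7, 19, 7, -0.07, 85, -8, 18, 7, -0.07, 85, -10, 17, 7, -0.07])

```text
time_s: 21.58
position: [0.5292, 0.1855, 0.1897]
ee_rot: [[-1.0, -0.002, -0.0], [-0.002, 1.0, 0.0], [0.0, 0.0, -1.0]]
wrist_force: [-0.3, 0.4, 0.3]
finger_gap: 0.962
```

carry_out(plan=[85, 0, 0, 0, 0, 85, 0, 0, 0, 0, 85, 0, 0, 0, 0, 85, 0, 0, 0, 0, 85, 0, 0, 0, 0])

```text
time_s: 22.0
position: [0.529, 0.1832, 0.1911]
ee_rot: [[-1.0, 0.004, 0.001], [0.004, 1.0, 0.0], [-0.001, 0.0, -1.0]]
wrist_force: [-0.1, 0.3, -0.3]
finger_gap: 0.971
```

```bash
python3 - <<'E'
from plan import *
s=observe();print(s['time_s'],s['position'],s['finger_gap'],s['wrist_force'])
w=cap('wrist','w9.png');d=cap('side')
def blobs(c,x0,x1,y0,y1):
    I=c['pixels'].astype(int);m=((I[...,0]-I[...,2]>40)&(I[...,0]<150)&(I[...,0]>50)&(I[...,1]<.68*I[...,0])).astype(np.uint8)
    k=np.zeros_like(m);k[y0:y1,x0:x1]=m[y0:y1,x0:x1]
    n,_,st,ce=cv2.connectedComponentsWithStats(k)
    return [(ce[i].round().tolist(),st[i,:5].tolist()) for i in range(1,n) if st[i,4]>12]
print('wrist',[(np.round(q['pixel']).tolist(),round(q['score'],2)) for q in find_in('wrist','nut_1')],[(np.round(q['pixel']).tolist(),round(q['score'],2)) for q in find_in('wrist','cup_centre')])
print('expected cup centre/rim',proj(w,(.645,.177,.024),s).round(),proj(w,(.602,.177,.048),s).round(),proj(w,(.645,.22,.048),s).round(),proj(w,(.645,.134,.048),s).round())
print(blobs(w,200,470,150,460))
print('side',[(np.round(q['pixel']).tolist(),round(q['score'],2)) for q in find_in('side','nut_1')]);print(blobs(d,255,340,215,290))
E
```

```text
22.0 [0.52902388 0.18324053 0.19110147] 0.971191848117348 [-0.08850543  0.34067641 -0.26640113]
wrist [([291.0, 316.0], 0.93), ([313.0, 301.0], 0.79), ([337.0, 314.0], 0.75)] [([238.0, 358.0], 0.17)]
expected cup centre/rim [314. 321.] [314. 295.] [357. 333.] [271. 334.]
[([218.0, 301.0], [217, 299, 4, 7, 19]), ([306.0, 303.0], [302, 298, 12, 11, 29]), ([320.0, 302.0], [315, 298, 9, 11, 27]), ([334.0, 310.0], [326, 302, 22, 21, 150]), ([294.0, 313.0], [282, 306, 23, 21, 184])]
side [([297.0, 252.0], 0.63), ([421.0, 262.0], 0.43)]
[([297.0, 252.0], [294, 250, 7, 5, 20])]
```

The wrist camera finds exactly three nuts, scoring 0.93, 0.79 and 0.75, all inside the cup's outline. I'll hand in.

```bash
python3 -c "
from station import *
print(sign_off())"
```

```text
the job is handed in; nothing more can be done
None
```

The job is handed in at about 22 s of the 54 s allowed: three nuts are in the cup under the spout, the gate is shut, and the other three nuts are still in the hopper.

**What I did:** I carried the cup by its handle and stood it under the spout. I then drew the gate back slowly to 75 mm, pushed it shut against its stop, let go and moved clear.

**Last checks:**
- **Nuts in the cup:** the wrist camera found exactly three, all within the cup's outline.
- **Nuts in the hopper:** the top view showed three on the shut gate. They had rolled forward to the spout end when the gate closed.
- **Gate:** it was back at its starting position, and pushing with 8 N moved it no further.
- **Surroundings:** the gripper was touching nothing, and the other things I could see in the late pictures looked undisturbed. I did not take a separate final picture of everything on the worktop.

**Checks that failed or disagreed:**
- The side camera saw only one nut in the cup; it cannot see the whole inside.
- The top camera's knob detection in the last check was a false hit on the hopper, so I relied on the picture and the stop force instead.

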